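Free the stuck spacer bushing in its feed chute

ROBOT

A 6-joint arm with a two-finger parallel gripper is mounted at the origin on the work surface. World frame = base frame: x ahead of the robot, y to its left, z up, the work surface at z = 0. Lengths are in m, angles in rad, forces in N, time in s.
With the tool pointing down it reaches from about 0.35 to 0.85 m from the base axis. Payload 8.1 kg.
Tool frame: the origin (TCP) lies midway between the tips of the shut fingers; the grasp point (between the pads) lies 19 mm behind it (robot.grip_point_offset is the distance from the TCP to the grasp point, in m); z points along the fingers, y is the line along which they close (so a half turn about z gives the same grasp; the last joint's range is limited). The gripper opens to 93 mm and grips with 3 to 60 N. Pads are 15 mm wide; open, the fingers measure 128 mm over their backs; the gripper's body (75 mm by 188 mm) begins 65 mm behind the grasp point.
Start: joints at [1.075, 0.13, 1.488, -0, 1.523, -0.085], TCP at [0.24, 0.55, 0.219] pointing down, gripper open.
Joint ranges: [-2.96, 2.96], [-0.89, 2.26], [0.02, 2.5], [-1.34, 4.48], [0, 2.73], [-2.66, 2.66]. Speed limits (rad/s): [2.39, 2.39, 2.79, 3.14, 3.14, 3.14].

INTERFACE

Orientations are given as a rotation vector (axis times angle).
In Python, from plant import robot, read_camera, job gives the robot as it stands.
- The arm moves only by the shell command python3 -m inch 'ROWS' [FORCE]. ROWS is JSON, one flat list of numbers, 5 for each row, row after row: the shift along the world's x, y, z in mm, then the turn about the world's z in degrees, then the opening in per cent of the stroke, from 0 (shut) to 100 (fully open). In form: [dx, dy, dz, yaw, hand, dx, dy, dz, yaw, hand, ...]. A call has 1 to 10 rows; each row is the pose to reach, as a shift and turn from the pose commanded when the call began; what a row does not reach only later rows make up. A row lasts 1/12 s, in which the tool goes at most 41.7 mm and 7.16 degrees, less where a joint would pass 70% of its speed; a pose out of reach is approached as far as the arm can. A call with a gripper value outside its range is refused whole. The fingers move at their own pace and stop on an object; FORCE is the grip in N (left out, the last holds). Time passes only in rows, so rows that repeat a pose let the fingers close. It gives the time, the measured TCP pose, the force, the opening and the grip force at its end, in the units of the state.
- robot.read_state(): the state, without advancing time (a new reading comes with each control period).
- read_camera(name): name is "side" or "top"; returns a dict with "image" (384x512x3 uint8, blue, green, red), "K" (3x3 intrinsics, pixels), "D" ([k1, k2, p1, p2, k3] as OpenCV has them; the pictures are not rectified), "extrinsics" (4x4, takes a point from world to camera coordinates). Camera axes: x right, y down, z forward; pixel columns grow to the right and rows downward; lengths in m; the calibration is good to about 2 mm. A picture is of the moment at which its call begins. There is no depth.
- job.close_job(): hands the job in; it is judged then, once.
The state is a dict: "t": time; "q": joint angles; "dq": joint speeds; "joint_torque": joint torques, N m; "tool_pos": TCP position; "orientation": TCP orientation; "force": force on the tool from outside, world axes, zero at the start; "wrist_torque": the same for the moment, N m; "opening": finger opening in m; "gripper_force": force on a finger pad.
Only numpy, scipy, OpenCV 4.12 (cv2) and the standard library are available. Lean on these libraries where they do the work, as an engineer would, in place of code of your own. Each camera call takes 0.05 s, during which the arm holds its last target. There are 200 camera calls.

TASK

On the bench stand two sloped feed chutes; the round metal spacer bushing has stuck part-way down one of them. Push it down its chute, without lifting it out, until it rests against the stop blade at the lower end, still standing flat on the lane floor. Leave the square spacer block in the other chute where it is.

Things in the scene. Friction and masses are not known exactly. Their poses are not given: they have to be found in the camera images.
- bushing_center (a point): Centre (half-way up, on the axis) of the plain aluminium round spacer bushing: 44 mm outside diameter, 32 mm high, 18 mm bore, about 0.11 kg. It stands on the sloped lane floor, its own z axis square to that floor. It does not slide by itself: the felt-lined floor holds it, and pushing it takes under 3 N.
- chute: Fixed feed chute holding the bushing. Origin on the middle of its lane floor, 65 mm above the bench; x points downhill ALONG the floor (0.21 rad below level), y across, z square to the floor. Floor from x = -140 to +140 mm, dark felt-lined; lane 50 mm wide between aluminium side walls 6 mm thick that stand only 8 mm above the floor; open above and at the top end.
- stop (a point): Middle of the foot of the uphill face of the escapement stop: on the lane floor of that chute, 110 mm downhill of the chute's origin; axes as the chute's. The stop is a rigid fixed steel blade across the lane, 50 mm wide, 6 mm thick, 22 mm high above the floor. A bushing against it has its centre 22 mm uphill of this point and 16 mm off the floor.
- block_center (a point): Centre of the square aluminium spacer block, 40 x 40 x 32 mm, standing in the other, identical chute. To be left alone.
Mind the look-alikes: they are no part of the job. What is shaped like the part that bears bushing_center but purple or turquoise is not meant.

How it is judged:
At the end, for the whole second after the job is handed in: The bushing rests in its lane against the stop (gap under 10 mm), standing square on the lane floor within 10 degrees, at rest and released; the square block is within 15 mm of its start (x of bushing_center in the frame of stop between -0.032 and -0.015 m and y of bushing_center in the frame of stop between -0.012 and 0.012 m and z of bushing_center in the frame of stop between 0.008 and 0.024 m and angle between the z axis of bushing_center and the z axis of chute, either way round below 0.18 rad and distance between bushing_center and stop below 0.045 m and linear speed of bushing below 0.02 m/s); the robot touches nothing.
It fails at once if the square block in the other chute is moved more than 15 mm (distance of block_center from where it was at the start of the episode above 0.015 m).
It fails at once if the bushing is lifted out of its lane (more than 15 mm off the lane floor) (z of bushing_center in the frame of chute above 0.031 m).
It also fails if it takes over 29 s, if anything falls off the work surface, if the arm or the gripper's body presses on something with over 40 N, if the wrist force passes 120 N, or if a joint passes its speed limit or range.

## Working session

There is one attempt and no reset: what is moved stays moved. The work goes in short steps, Python scripts to look and compute and a shell command to move; the robot and the scene stay as the last step left them, time stands still between calls to the robot, and variables do not carry over. Pictures are saved under pics/ and viewed, at most 10 in all, crops included, and the job is handed in when it is done.

```bash
mkdir -p pics; python3 - <<'E'
from plant import robot, read_camera
import cv2,numpy as np
for n in("side","top"):
    c=read_camera(n);cv2.imwrite(f"pics/{n}0.png",c["image"]);print(n,c["K"],c["D"],c["extrinsics"])
E
```

```text
side [[465.93943025   0.         252.32827361]
 [  0.         465.93943025 200.00806621]
 [  0.           0.           1.        ]] [-0.17795934  0.          0.          0.          0.        ] [[ 0.92810956 -0.3720825  -0.01293259 -0.5709986 ]
 [-0.21489485 -0.50701358 -0.83471997  0.17583326]
 [ 0.30402769  0.77749074 -0.55052277  0.89104267]
 [ 0.          0.          0.          1.        ]]
top [[401.55252816   0.         251.89122152]
 [  0.         401.55252816 193.68817246]
 [  0.           0.           1.        ]] [0.03175096 0.         0.         0.         0.        ] [[ 0.00154467 -0.99999787 -0.00137168 -0.02505639]
 [-0.9805545  -0.00124545 -0.19624302  0.61177971]
 [ 0.19624089  0.00164814 -0.98055433  0.76912506]
 [ 0.          0.          0.          1.        ]]
```

View pics/side0.png

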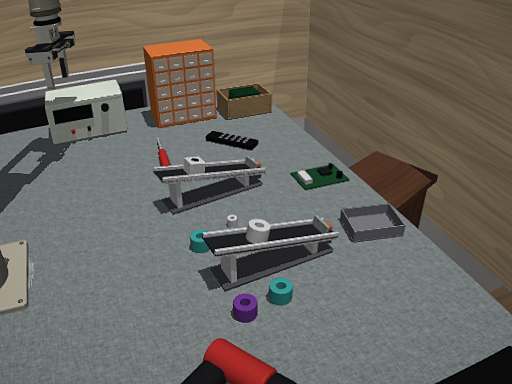

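View pics/top0.png

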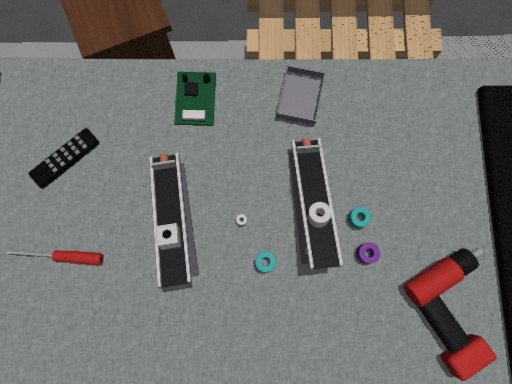

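Top view: the bushing is at about (320,214) in the right-hand chute, whose stop end is at (306,145). The block is at (168,235) in the left-hand chute. Lookalikes are turquoise (360,217) and (265,262), purple (369,253), and a small white ring at (241,220) on the bench. Only the plain aluminium ring at (320,214) stands in a chute, which matches side (258,230). I'll confirm this with crops and measure.

```bash
cat > h.py <<'E'
from plant import robot, read_camera
import cv2,numpy as np
from scipy.spatial.transform import Rotation as R
def ray(c,px):
    K,D,E=map(np.array,(c["K"],c["D"],c["extrinsics"]))
    u=cv2.undistortPoints(np.array([[px]],float),K,D)[0,0]
    return -E[:3,:3].T@E[:3,3], E[:3,:3].T@np.array([*u,1])
def plane(c,px,z):
    o,d=ray(c,px); return o+d*(z-o[2])/d[2]
def tri(c1,p1,c2,p2):
    o1,d1=ray(c1,p1);o2,d2=ray(c2,p2)
    s=np.linalg.lstsq(np.c_[d1,-d2],o2-o1,rcond=None)[0]
    a,b=o1+d1*s[0],o2+d2*s[1]; return (a+b)/2,np.linalg.norm(a-b)
def proj(c,P):
    E=np.array(c["extrinsics"])
    return cv2.projectPoints(np.array(P,float).reshape(-1,1,3),cv2.Rodrigues(E[:3,:3])[0],E[:3,3],np.array(c["K"]),np.array(c["D"]))[0][:,0]
E
python3 - <<'E'
from h import *
s=read_camera("side")["image"][200:300,190:350];t=read_camera("top")["image"][130:280,280:350]
cv2.imwrite("pics/c.png",np.hstack([cv2.resize(s,None,fx=3,fy=3,interpolation=2)
 ,np.zeros((300,5,3),np.uint8)]) if 0 else cv2.resize(s,None,fx=5,fy=5,interpolation=2))
cv2.imwrite("pics/d.png",cv2.resize(t,None,fx=4,fy=4,interpolation=2))
st=robot.read_state();print(st["t"],R.from_rotvec(st["orientation"]).as_matrix().round(3))
E
```

```text
0.2 [[-0.917  0.399 -0.001]
 [ 0.399  0.917 -0.001]
 [ 0.    -0.001 -1.   ]]
```

View pics/c.png

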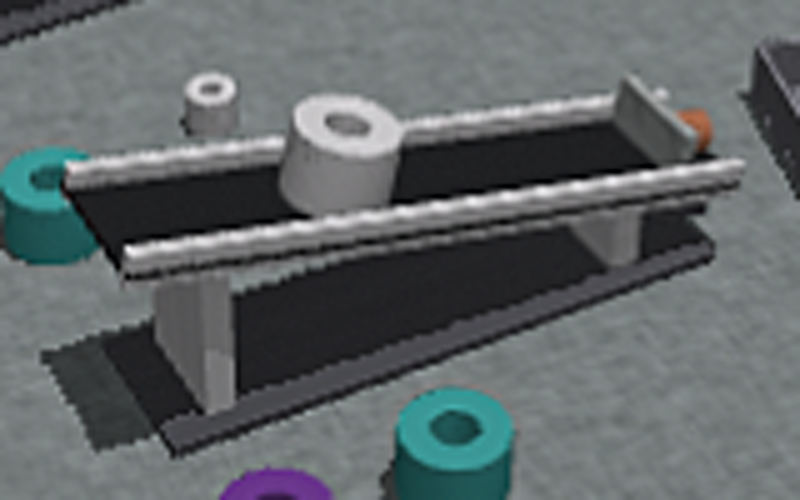

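View pics/d.png

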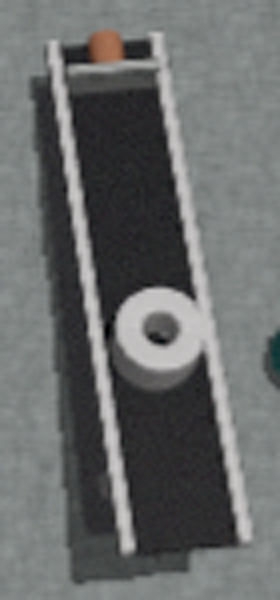

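The crops confirm it: the plain aluminium ring stands in the near chute, with its bore top at side (259.6,224.4) and top (320,212). The steel blade is at side (321.8,221.6) and top (308.2,147). Next I'll triangulate these points.

```bash
cat > m.py <<'E'
from h import *
S,T=read_camera("side"),read_camera("top")
P={}
for n,a,b in [("bush",(259.6,224.4),(320,212)),("blade",(321.8,221.6),(308.2,147)),("Lup",(203.6,234),(312,267)),("Rup",(216,250.4),(341.5,265)),("Ldn",(322.4,218.6),(293.2,141.2)),("Rdn",(338.4,232.4),(319,139.5))]:
    p,e=tri(S,a,T,b);P[n]=p;print(n,p.round(4),round(e*1000,1))
up=(P["Lup"]+P["Rup"])/2;dn=(P["Ldn"]+P["Rdn"])/2
x=dn-up;print("len",np.linalg.norm(x),"slope",np.arcsin(-x[2]/np.linalg.norm(x)),"heading deg",np.degrees(np.arctan2(x[1],x[0])),"mid",(up+dn)/2)
h=np.arctan2(x[1],x[0]);ex=np.array([np.cos(h)*np.cos(.21),np.sin(h)*np.cos(.21),-np.sin(.21)]);ey=np.array([-np.sin(h),np.cos(h),0]);ez=np.cross(ex,ey)
o=(up+dn)/2-8e-3*ez;print("origin",o)
for k in("bush","blade"):print(k,np.array([ex,ey,ez])@(P[k]-o)*1000)
# shut tool (35 mm across): TCP target behind bushing, TCP 10 mm off floor
b=(P["bush"]-o)@ex
for xx in (b-.045,b-.03,.110-.044-.0075):
    print(xx,(o+xx*ex+.012*ez).round(4))
E
python3 m.py
```

```text
bush [ 0.568  -0.1565  0.1037] 1.6
blade [ 0.7134 -0.1433  0.0601] 1.3
Lup [ 0.4627 -0.1384  0.0994] 0.3
Rup [ 0.4677 -0.1943  0.1005] 2.6
Ldn [ 0.7323 -0.1137  0.0428] 1.8
Rdn [ 0.7376 -0.1702  0.0427] 4.5
len 0.2768586656054985 slope 0.20813793779172035 heading deg 5.170880626120392 mid [ 0.60007691 -0.1541573   0.07135328]
origin [ 0.59841602 -0.1543076   0.06352903]
bush [-38.20430463   0.59838032  32.92580222]
blade [113.69725449   0.59791783  20.67917285]
-0.08320430463073611 [ 0.5199 -0.1614  0.0926]
-0.0682043046307361 [ 0.5345 -0.1601  0.0895]
0.0585 [ 0.6579 -0.1489  0.0631]
```

```bash
python3 -m inch '[40,-104,0,7,0,80,-140,0,14,0,100,-175,0,21,0,120,-210,0,28.7,0,140,-245,0,28.7,0,160,-280,0,28.7,0,175,-315,0,28.7,0,190,-350,0,28.7,0,200,-385,0,28.7,0,210,-420,0,28.7,0]' 10; python3 -m inch '[15,-35,0,0,0,30,-70,0,0,0,40,-105,0,0,0,50,-140,0,0,0,60,-175,0,0,0,65,-210,0,0,0,68,-245,0,0,0,70,-275,0,0,0,70,-292,0,0,0,70,-292,0,0,0]'
```

```text
t: 1.13
tool_pos: [0.4282, 0.1868, 0.2188]
orientation: [-0.142, 3.138, 0.0]
force: [1.3, 0.8, -0.4]
opening: 0.0312
gripper_force: 0.0
t: 1.97
tool_pos: [0.4974, -0.1067, 0.2185]
orientation: [0.136, -3.138, 0.002]
force: [0.7, -0.7, -0.1]
opening: 0.0004
gripper_force: 0.0
```

```bash
python3 -m inch '[9,-28,-20,0,0,17,-55,-50,0,0,17,-55,-70,0,0,17,-55,-70,0,0,17,-55,-70,0,0]'; python3 - <<'E'
from h import *
a=read_camera("side")["image"][120:300,170:360];b=read_camera("top")["image"][120:300,250:370]
cv2.imwrite("pics/e.png",np.hstack([cv2.resize(i,None,fx=2.5,fy=2.5,interpolation=2) for i in(a,b)]))
E
```

```text
t: 2.38
tool_pos: [0.5136, -0.1572, 0.1475]
orientation: [0.141, -3.135, -0.003]
force: [-0.2, 0.1, -0.2]
opening: 0.0002
gripper_force: 0.0
```

View pics/e.png

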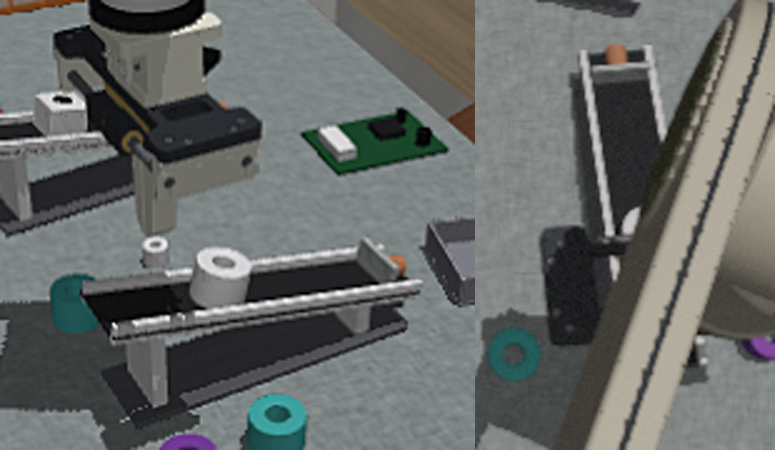

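The hand is over the lane, uphill of the bushing (side crop about (220,270)), and nothing has moved. Next I'll lower it behind the bushing.

```bash
python3 -m inch '[0,-4,-25,0,0,-1,-4,-45,0,0,-1,-4,-53,0,0,-1,-4,-53,0,0,-1,-4,-53,0,0]'; python3 -m inch '[0,0,0,0,0]'
```

```text
t: 2.9
tool_pos: [0.5143, -0.162, 0.097]
orientation: [-0.143, 3.137, -0.001]
force: [-0.2, 0.4, -0.3]
opening: 0.0006
gripper_force: 0.0
t: 2.98
tool_pos: [0.5149, -0.1624, 0.0977]
orientation: [-0.142, 3.136, -0.002]
force: [0.4, 0.1, 0.9]
opening: 0.0003
gripper_force: 0.0
```

```bash
python3 -m inch '[0,0,-3.5,0,0,8,0.8,-5.2,0,0,14,1.3,-6.5,0,0,20,1.8,-7.8,0,0,26,2.4,-9,0,0,32,2.9,-10.3,0,0,38,3.5,-11.6,0,0,44,4,-12.9,0,0,50,4.5,-14.1,0,0,50,4.5,-14.1,0,0]';  python3 -m inch '[8,0.7,-1.7,0,0,16,1.5,-3.4,0,0,24,2.2,-5.1,0,0,32,2.9,-6.8,0,0,40,3.6,-8.5,0,0,48,4.4,-10.2,0,0,56,5.1,-11.9,0,0,64,5.8,-13.6,0,0,68,6.2,-14.5,0,0,68,6.2,-14.5,0,0]'
python3 - <<'E'
from h import *
a=read_camera("side")["image"][120:300,170:360];b=read_camera("top")["image"][120:300,250:370]
cv2.imwrite("pics/f.png",np.hstack([cv2.resize(i,None,fx=2.5,fy=2.5,interpolation=2) for i in(a,b)]))
E
```

```text
t: 3.82
tool_pos: [0.5646, -0.1576, 0.0812]
orientation: [-0.142, 3.138, 0.0]
force: [1.1, -0.3, 0.1]
opening: 0.0006
gripper_force: 0.0
t: 4.65
tool_pos: [0.6325, -0.1514, 0.0668]
orientation: [-0.142, 3.138, 0.0]
force: [0.2, 0.1, -0.3]
opening: 0.0005
gripper_force: 0.0
```

View pics/f.png

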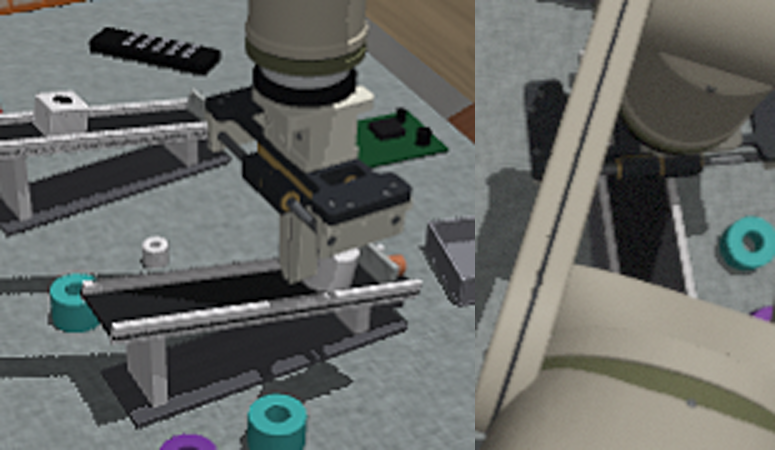

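The bushing is upright and being pushed, at about (340,268) in the side crop, just short of the blade. I'll finish slowly and watch the force.

```bash
python3 -m inch '[5,0.4,-1,0,0,10,0.9,-2,0,0,15,1.3,-3,0,0,20,1.8,-4,0,0,20,1.8,-4,0,0]';  python3 -m inch '[2,0.2,-0.4,0,0,2,0.2,-0.4,0,0]'; python3 -m inch '[2,0.2,-0.4,0,0,2,0.2,-0.4,0,0]'
```

```text
t: 5.17
tool_pos: [0.6525, -0.1497, 0.0629]
orientation: [-0.142, 3.138, 0.0]
force: [0.1, 0.2, 0.6]
opening: 0.0004
gripper_force: 0.0
t: 5.33
tool_pos: [0.6539, -0.1495, 0.0625]
orientation: [0.142, -3.138, -0.0]
force: [-0.7, -0.7, -0.8]
opening: 0.0002
gripper_force: 0.1
t: 5.5
tool_pos: [0.6558, -0.1494, 0.0622]
orientation: [-0.142, 3.138, 0.0]
force: [-0.2, -0.5, 0.2]
opening: 0.0002
gripper_force: 0.1
```

```bash
python3 -m inch '[2,0.2,-0.4,0,0,2,0.2,-0.4,0,0]';  python3 -m inch '[1,0.1,-0.2,0,0,1,0.1,-0.2,0,0]'; python3 - <<'E'
from h import *
a=read_camera("side")["image"][180:270,270:360]
cv2.imwrite("pics/g.png",cv2.resize(a,None,fx=6,fy=6,interpolation=2))
E
```

```text
t: 5.67
tool_pos: [0.6572, -0.1494, 0.0618]
orientation: [0.141, -3.137, 0.0]
force: [-4.6, -1.0, 1.8]
opening: 0.0004
gripper_force: 2.1
t: 5.83
tool_pos: [0.6576, -0.1495, 0.0617]
orientation: [0.141, -3.136, 0.0]
force: [-8.1, -1.5, 4.5]
opening: 0.0002
gripper_force: 5.4
```

View pics/g.png

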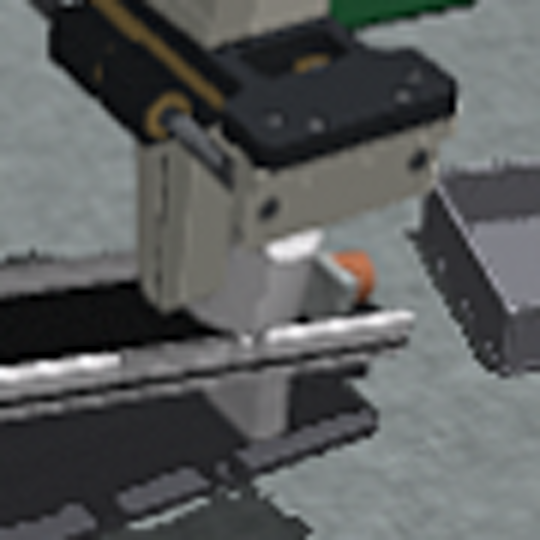

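The force rose at exactly the predicted contact position, and the bushing is against the blade at about (280,280) in the crop. I'll back off uphill, then go up and clear of the camera's view.

```bash
python3 -m inch '[-3,-0.3,0.6,0,0,-10,-1,3,0,0,-20,-2,6,0,0,-25,-2,20,0,0,-30,-2,50,0,0,-35,-2,85,0,0,-40,-2,120,0,0,-45,15,140,0,0,-55,50,150,0,0,-70,90,150,0,0]'; python3 -m inch '[-15,37,0,0,0,-30,75,0,0,0,-45,112,0,0,0,-60,150,0,0,0,-75,187,0,0,0,-90,225,0,0,0,-105,262,0,0,0,-120,300,0,0,0,-130,337,0,0,0,-130,337,0,0,0]'; python3 -m inch '[-20,35,0,0,0,-40,70,0,0,0,-60,105,0,0,0,-60,105,0,0,0]'
python3 - <<'E'
from h import *
a=read_camera("side")["image"][120:300,170:360];b=read_camera("top")["image"][110:290,140:360]
cv2.imwrite("pics/k.png",np.hstack([cv2.resize(i,None,fx=1.9,fy=1.9,interpolation=2) for i in(a,b)]))
E
```

```text
t: 6.72
tool_pos: [0.5909, -0.061, 0.2161]
orientation: [-0.137, 3.131, -0.003]
force: [1.1, 1.0, 0.2]
opening: 0.0005
gripper_force: 0.0
t: 7.55
tool_pos: [0.4564, 0.2827, 0.2121]
orientation: [-0.15, 3.138, 0.005]
force: [1.1, -1.0, 0.7]
opening: 0.0008
gripper_force: 0.0
t: 7.88
tool_pos: [0.3954, 0.3867, 0.2119]
orientation: [0.149, -3.137, -0.005]
force: [1.3, 0.0, -1.2]
opening: 0.0003
gripper_force: 0.0
```

View pics/k.png

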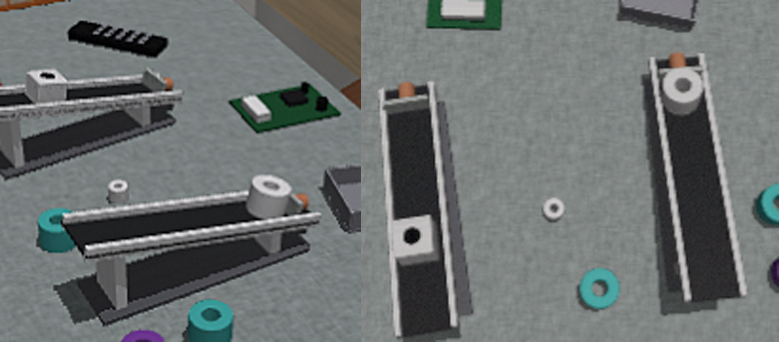

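The picture shows the bushing upright against the stop blade, at side crop (270,193) and top crop (683,90). The block is still in its place at (413,238), so I'm handing in.

```bash
python3 - <<'E'
from plant import job
print(job.close_job())
E
```

```text
the job is handed in; nothing more can be done
None
```

I pushed the bushing down its chute until it stood flat against the stop blade, left the square block where it was, and handed the job in at about 8 s; no verdict was shown.

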